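# Bring the multichannel pipette round to the hotplate

## Task

The next dosing at the hotplate stirrer needs the multichannel pipette, the one with the wide eight-nozzle foot. With a fingertip, push on an arm of the pipette carousel to turn it until the arm with the multichannel pipette points straight at the middle of the heating plate, then let go and move clear. Leave all three pipettes hanging in their forks and do not touch them, do not shove the stand along the bench, and disturb nothing else.

Things in the scene. Friction and masses are not known exactly. Their poses are not given: they have to be found in the camera images.
- carousel: Turning head of the pipette carousel: grey hub 56 mm wide, six cream arms 60 deg apart, vertical axis. Origin: on the axis at the arms' flat top, 245 mm above the bench; z up, x along the multichannel pipette's arm. Arms counter-clockwise from x, seen from above: multichannel, empty, large pipette, small pipette, empty, empty. A cap on the hub rises 24 mm. Turns both ways without stops.
- empty_arm_1 (a point): Middle of the fork of the empty arm 60 deg counter-clockwise from the multichannel's, 95 mm from the axis, at the arm's top. Every arm: bar 16 mm wide out to 70 mm from the axis, then a fork 36 mm wide over both prongs (22 mm slot, open outward) from 70 to 118 mm; all 14 mm deep below the top; 5 mm lips above the prong ends and fork root.
- empty_arm_2 (a point): Same point of the empty arm at 240 deg. Between it and the one at 300 deg is a gap free of pipettes. The head turns on a light friction of about 0.05 N m (some 0.5 N at the fork) and stays where it is left.
- empty_arm_3 (a point): Same point of the empty arm at 300 deg.
- stand: The carousel's foot and post: white weighted round foot 190 mm across and 20 mm high with a 22 mm aluminium post, loose on the bench, about 1.8 kg. Origin: centre of the underside; z up.
- multichannel: Multichannel pipette: under the handle it has a foot block 80 mm wide (across the arm), 26 mm thick, with eight nozzles in a row. White, loose: hangs upright through the fork of an arm by a 34 mm wide, 10 mm thick collar. Origin: on its long axis at the underside of the collar; z up, x outward along the arm. Rises 51 mm above the origin, hangs 187 mm below; neck 19 mm thick at the fork.
- large_pipette: Single-channel pipette with a thicker shaft. White, loose: hangs upright through the fork of an arm by a 34 mm wide, 10 mm thick collar. Origin: on its long axis at the underside of the collar; z up, x outward along the arm. Rises 51 mm above the origin, hangs 187 mm below; neck 19 mm thick at the fork.
- small_pipette: Single-channel pipette with a thin shaft. White, loose: hangs upright through the fork of an arm by a 34 mm wide, 10 mm thick collar. Origin: on its long axis at the underside of the collar; z up, x outward along the arm. Rises 51 mm above the origin, hangs 187 mm below; neck 19 mm thick at the fork.
- cradle_multichannel (a point): Where the multichannel pipette hangs: centre of its fork, 95 mm from the axis, at the height of the arm's top.
- cradle_large_pipette (a point): Same, for the large pipette's fork.
- cradle_small_pipette (a point): Same, for the small pipette's fork.
- plate (a point): Middle of the top face of the heating plate: white square ceramic plate, 172 mm wide, top 116 mm above the bench.
- hotplate: Hotplate stirrer, fixed on the bench, 270 x 200 mm, 116 mm high, pale grey with a sloping teal panel with two round knobs. Origin: centre of its underside; x points from the panel to the plate side (the plate's middle is 45 mm along it).
- plate_beaker: Empty glass beaker, 60 mm across, 80 mm high, standing on the heating plate. Origin: centre of its underside.
- beaker: Empty glass beaker, 68 mm across, 95 mm high, on the bench. Origin: centre of its underside.
- bottle: Amber glass bottle with black cap, 60 mm across, 136 mm high. Origin: centre of its underside.
- tip_box: Closed pipette-tip box, 85 x 122 x 66 mm, grey with a clear lid. Origin: centre of its underside.
Mind the look-alikes: they are no part of the job. What is shaped like the large_pipette but black or purple is not meant.

How it is judged:
At the end, for the whole second after the job is handed in: The multichannel arm's line passes within 40 mm (about 6 degrees) of the middle of the heating plate; carousel at rest; each pipette within 15 mm of its place in its fork; stand upright and within 20 mm, bottle, tip box and beakers within 15 mm of where they stood (y of plate in the frame of carousel between -0.04 and 0.04 m and x of plate in the frame of carousel above 0.1 m and angular speed of carousel below 0.05 rad/s and distance between multichannel and cradle_multichannel below 0.015 m and distance between large_pipette and cradle_large_pipette below 0.015 m and distance between small_pipette and cradle_small_pipette below 0.015 m and distance of stand from where it was at the start of the episode below 0.02 m and angle between stand's own z axis and vertical below 0.05 rad and distance of each of bottle, tip_box, beaker, plate_beaker from where it was at the start of the episode below 0.015 m); the robot touches nothing.
It fails at once if a pipette is lifted, carried or knocked out of its fork (more than 15 mm from its place) (distance between multichannel and cradle_multichannel above 0.015 m or distance between large_pipette and cradle_large_pipette above 0.015 m or distance between small_pipette and cradle_small_pipette above 0.015 m).
It fails at once if the robot touches a pipette (over 1 N) (contact force between any of the fingers, the arm and multichannel above 1 N or contact force between any of the fingers, the arm and large_pipette above 1 N or contact force between any of the fingers, the arm and small_pipette above 1 N).
It fails at once if the stand is shoved more than 20 mm, lifted or tipped (distance of stand from where it was at the start of the episode above 0.02 m or angle between stand's own z axis and vertical above 0.1 rad).
It fails at once if the bottle, tip box or a beaker is moved more than 15 mm, or the robot bumps the hotplate (over 2 N) (distance of any of bottle, tip_box, beaker, plate_beaker from where it was at the start of the episode above 0.015 m or contact force between any of the fingers, the arm and hotplate above 2 N).
It also fails if it takes over 45 s, if anything falls off the work surface, if the arm or the gripper's body presses on something with over 40 N, if the wrist force passes 120 N, or if a joint passes its speed limit or range.

## Robot

A 6-joint arm with a two-finger parallel gripper is mounted at the origin on the work surface. World frame = base frame: x ahead of the robot, y to its left, z up, the work surface at z = 0. Lengths are in m, angles in rad, forces in N, time in s.
With the tool pointing down it reaches from about 0.425 to 0.95 m from the base axis. Payload 14.7 kg.
Tool frame: the origin (TCP) lies midway between the tips of the shut fingers; the grasp point (between the pads) lies robot.grip_point_offset behind it (robot.grip_point_offset is the distance from the TCP to the grasp point, in m); z points along the fingers, y is the direction in which the jaws open and shut (so a half turn about z gives the same grasp; the last joint's range is limited). The gripper opens to 85 mm and grips with 20 to 120 N. Pads are 22 mm wide; open, the fingers measure 114 mm over their backs; the gripper's body (76 mm by 85 mm) begins 54 mm behind the grasp point. The pads swing forward as they close: fully open they stand 13 mm farther back than shut.
Start: joints at [-1.271, 0.48, 1.596, -0, 1.065, -0.047], TCP at [0.221, -0.611, 0.231] pointing down, gripper open.
Joint ranges: [-2.75, 2.75], [-0.82, 2.05], [0.23, 2.67], [-1.56, 4.7], [0.09, 2.69], [-2.92, 2.92]. Speed limits (rad/s): [1.89, 1.89, 2.39, 3.01, 3.01, 3.01].

## Interface

Orientations are given as [roll, pitch, yaw] about the fixed x, y, z axes, in that order (R = Rz(yaw) Ry(pitch) Rx(roll)).
In Python, from cell import robot gives the robot as it stands.
- The arm moves only by the tool jog_arm, never from a script. Its argument "increments" is text: rows parted by semicolons, each of 5 numbers parted by spaces: the shift along the tool's x, y, z in mm, then the turn about the tool's z in degrees, then the closure, from -1 (fully open) to 1 (shut). In form: tx ty tz spin gripper; .... A call has 1 to 20 rows; each row is the pose to reach, as a shift and turn from the pose commanded when the call began, along the tool's axes at that moment; what a row does not reach only later rows make up. A row lasts 1/12 s, in which the tool goes at most 41.7 mm and 7.16 degrees, less where a joint would pass 70% of its speed; a pose out of reach is approached as far as the arm can. A call with a gripper value outside its range is refused whole. The fingers move at their own pace and stop on an object; the grip force is fixed at half the most. Time passes only in rows, so rows that repeat a pose let the fingers close. It gives the time, the measured TCP pose, the force and the opening at its end, in the units of the state.
- robot.get_state(): the state, without advancing time (a new reading comes with each control period).
- robot.snapshot(name): name is "scene" or "top" or "wrist"; returns a dict with "frame" (480x640x3 uint8, blue, green, red), "vfov" (degrees; the focal length in pixels is half the picture's height over the tangent of half this angle, whatever the lens; pixels are square), "cx", "cy" (the principal point, pixels), "world_from_camera" (4x4, takes a point from camera to world coordinates). Camera axes: x right, y up, looking along -z (the intrinsics and any distortion apply to the point x, -y, -z); pixel columns grow to the right and rows downward; lengths in m; the calibration is good to about 2 mm. A picture is of the moment at which its call begins. There is no depth.
- robot.hand_in(): hands the job in, once; it reports no verdict.
The state is a dict: "clock": time; "joints": joint angles; "joint_vel": joint speeds; "effort": joint torques, N m; "eef_pos": TCP position; "tcp_rot": TCP orientation; "force": force on the tool from outside, world axes, zero at the start; "torque": the same for the moment, N m; "finger_gap": opening from 0.0 (shut) to 1.0 (fully open).
Only numpy, scipy, OpenCV 4.12 (cv2) and the standard library are available. Lean on these libraries where they do the work, as an engineer would, in place of code of your own. Each camera call takes 0.05 s, during which the arm holds its last target.

## Working session

There is one attempt and no reset: what is moved stays moved. The work goes in short steps, Python scripts to look and compute and a tool call to move; the robot and the scene stay as the last step left them, time stands still between calls to the robot, and variables do not carry over. Pictures are saved under pics/ and viewed, and the job is handed in when it is done.

Besides the shell and the picture viewer there is one more tool, called as name(argument=value, ...) on one line, values as JSON. jog_arm: Moves the arm, as the interface text tells. Its arguments: {"type":"object","properties":{"increments":{"type":"string"}},"required":["increments"]}

```bash
mkdir -p pics; ls; python3 - <<'E'
from cell import robot
import cv2,pickle
for n in["scene","top","wrist"]:
    s=robot.snapshot(n); cv2.imwrite(f"pics/{n}0.png",s["frame"]); pickle.dump(s,open(f"{n}0.pkl","wb"))
    print(n,s["vfov"],s["cx"],s["cy"],s["world_from_camera"].round(3).tolist(),[k for k in s if k not in("frame",)])
print(robot.get_state(), robot.grip_point_offset)
E
```

```text
pics
scene 52.486436553596896 316.0580291610331 233.12645267860435 [[-0.698, -0.543, 0.466, 1.163], [0.716, -0.525, 0.46, 0.531], [-0.005, 0.655, 0.755, 1.058], [0.0, 0.0, 0.0, 1.0]] ['vfov', 'cx', 'cy', 'world_from_camera']
top 48.34370927751078 322.8132607008938 238.12656443082008 [[0.018, 0.998, -0.056, 0.52], [-1.0, 0.019, 0.006, 0.001], [0.007, 0.056, 0.998, 1.651], [0.0, 0.0, 0.0, 1.0]] ['vfov', 'cx', 'cy', 'world_from_camera']
wrist 59.71318698778761 320.2084031877704 243.8281723727874 [[0.34, 0.903, 0.263, 0.288], [-0.941, 0.326, 0.095, -0.587], [0.0, -0.28, 0.96, 0.372], [0.0, 0.0, 0.0, 1.0]] ['vfov', 'cx', 'cy', 'world_from_camera']
{'clock': 0.15, 'joints': array([-1.27057122e+00,  4.80657760e-01,  1.59672944e+00,  3.20082721e-05,
        1.06508331e+00, -4.65857010e-02]), 'joint_vel': array([-0.00048407, -0.00203642, -0.00236786,  0.00085006,  0.00018958,
       -0.00070992]), 'effort': array([ 3.37745787e-04, -9.51143789e+01, -4.30461001e+01, -1.25732299e-04,
        8.13323044e-03, -5.05447247e-06]), 'eef_pos': array([ 0.22088367, -0.61099622,  0.23083918]), 'tcp_rot': array([-3.14071705e+00, -6.88389048e-05,  3.46795263e-01]), 'force': array([ 0.1213292 ,  0.4710585 , -0.32855391]), 'torque': array([0.02037833, 0.02741825, 0.01459573]), 'finger_gap': 1.0017834954358065} 0.0187
```

View pics/scene0.png

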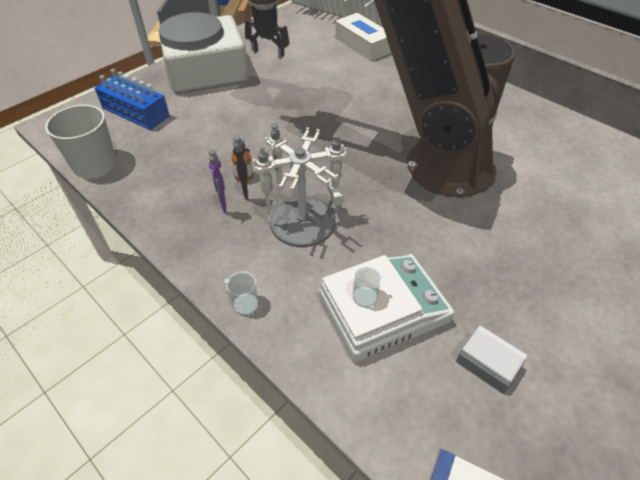

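View pics/top0.png

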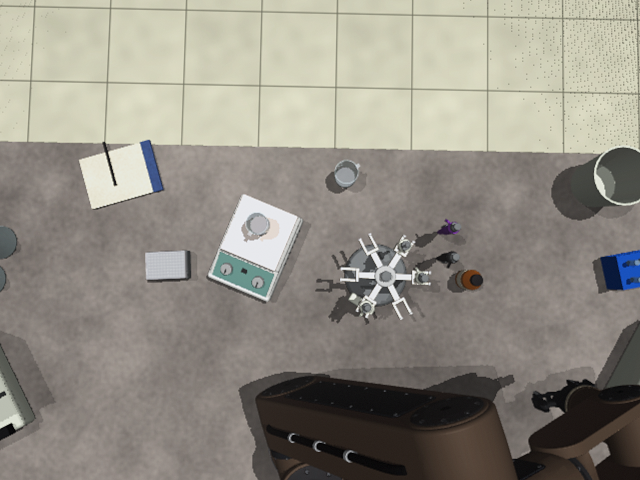

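View pics/wrist0.png

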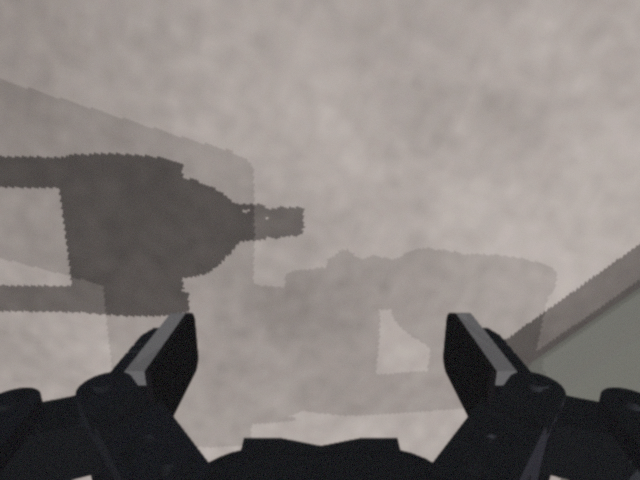

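The top view shows the carousel hub at about (386,277). Pipettes hang at (367,307), (404,244) and (422,278), and empty arms are at (370,240), (345,275) and (404,312). By the counter-clockwise order (multi, empty, large, small, empty, empty), (367,307) should be the multichannel. The black (447,258) and purple (449,228) ones are decoys standing apart. Next is a close crop to check this.

```bash
cat > h.py <<'E'
import numpy as np,cv2,pickle
def ray(s,u,v):
    f=240/np.tan(np.radians(s["vfov"]/2)); M=np.array(s["world_from_camera"])
    d=M[:3,:3]@np.array([(u-s["cx"])/f,-(v-s["cy"])/f,-1.]); return M[:3,3],d
def onz(s,u,v,z):
    o,d=ray(s,u,v); return o+d*(z-o[2])/d[2]
def proj(s,p):
    f=240/np.tan(np.radians(s["vfov"]/2)); M=np.array(s["world_from_camera"])
    c=M[:3,:3].T@(np.array(p)-M[:3,3]); return s["cx"]+f*c[0]/-c[2], s["cy"]-f*c[1]/-c[2]
E
python3 - <<'E'
import cv2
a=cv2.imread("pics/scene0.png")[110:260,190:390]; cv2.imwrite("pics/c_scene.png",cv2.resize(a,(800,600),interpolation=cv2.INTER_CUBIC))
a=cv2.imread("pics/top0.png")[180:330,200:500]; cv2.imwrite("pics/c_top.png",cv2.resize(a,(800,400),interpolation=cv2.INTER_CUBIC))
E
```

```text
(no output)
```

View pics/c_scene.png

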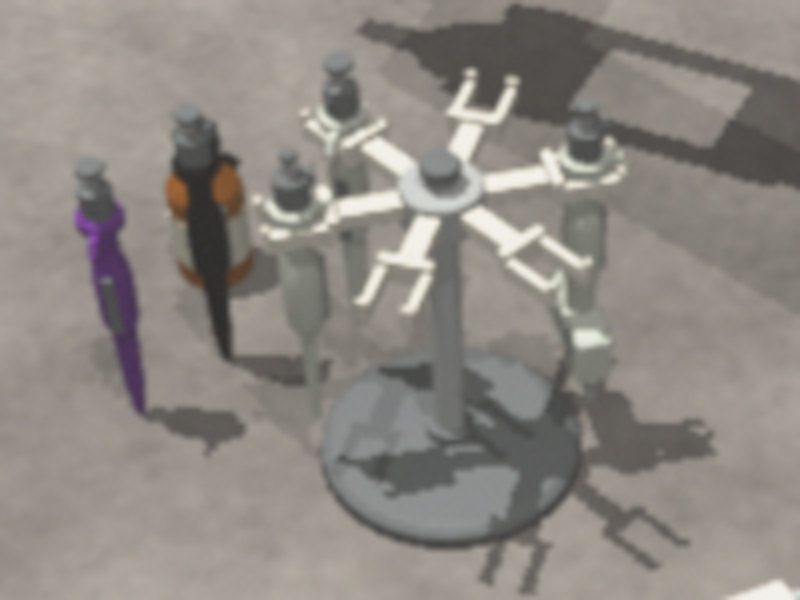

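View pics/c_top.png

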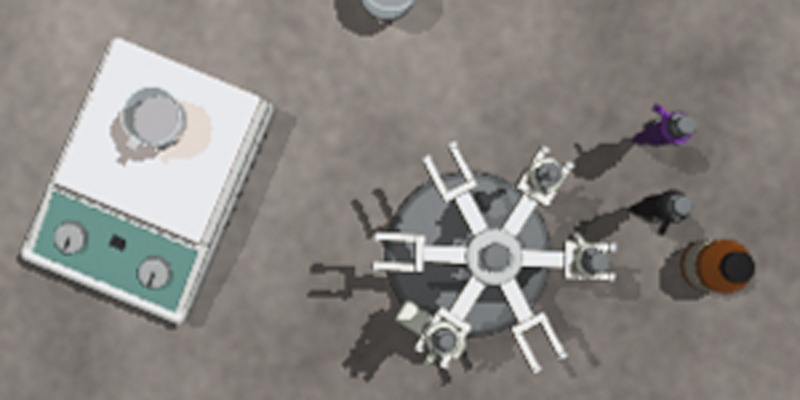

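The crop confirms it: the pipette with the wide white foot block is top-view pixel (367,307), crop (445,340). Now I'll measure the axis, the arm angles and the plate.

```bash
python3 - <<'E'
from h import *
s=pickle.load(open("top0.pkl","rb"))
P=lambda x,y,z:onz(s,200+x/2.6667-.3,180+y/2.6667-.3,z)
pl=[P(*c,.116) for c in[(117,38),(272,100),(203,243),(55,185)]]
print("plate",np.mean(pl,0).round(4),[np.linalg.norm(pl[i]-pl[(i+1)%4]).round(3) for i in range(4)])
hub=P(495,257,.245);cap=P(495,257,.269);print("hub",hub.round(4),cap.round(4))
for n,c in dict(L=(375,251),UL=(440,151),LR=(549,363)).items():
    p=P(*c,.25);v=(p-cap)[:2];print(n,p.round(4),np.linalg.norm(v).round(3),np.degrees(np.arctan2(v[1],v[0])).round(1))
for n,c in dict(multi=(446,340),S=(549,175),Lg=(597,262)).items():
    p=P(*c,.296);v=(p-cap)[:2];print(n,p.round(4),np.linalg.norm(v).round(3),np.degrees(np.arctan2(v[1],v[0])).round(1))
v=(np.mean(pl,0)-cap)[:2];print("target",np.degrees(np.arctan2(v[1],v[0])),np.linalg.norm(v))
for n,c,z in [("purple",(685,127),.25),("black",(680,207),.25),("bottle",(738,267),.136)]: print(n,P(*c,z).round(3))
# refine hub: foot ellipse / scene view cap
s2=pickle.load(open("scene0.pkl","rb"))
print("scene cap",onz(s2,190+438/4,110+160/4,.269).round(4), "proj",proj(s2,cap))
E
```

```text
plate [0.6193 0.1705 0.116 ] [np.float64(0.181), np.float64(0.171), np.float64(0.171), np.float64(0.172)]
hub [ 0.5029 -0.1743  0.245 ] [ 0.5031 -0.1713  0.269 ]
L [ 0.5067 -0.0558  0.25  ] 0.116 88.3
UL [ 0.6061 -0.1182  0.25  ] 0.116 27.3
LR [ 0.4005 -0.2276  0.25  ] 0.117 -151.2
multi [ 0.4244 -0.1225  0.296 ] 0.093 148.2
S [ 0.5823 -0.2185  0.296 ] 0.092 -30.8
Lg [ 0.5005 -0.2648  0.296 ] 0.094 -91.6
target 71.23941794586761 0.36100049160425496
purple [ 0.634 -0.36   0.25 ]
black [ 0.555 -0.355  0.25 ]
bottle [ 0.496 -0.446  0.136]
scene cap [ 0.506  -0.1727  0.269 ] proj (np.float64(300.696441443125), np.float64(149.7311925502632))
```

Axis is about (0.504,-0.172). The multichannel arm is at 148° and needs to be at 71°, so it turns about 77° clockwise. I'll lower the shut fingers into the pipette-free gap at about 58° and push the empty arm at 28°. First comes rising, closing and flying over.

jog_arm(increments="0 0 -60 0 1; 0 0 -120 0 1; 0 0 -170 0 1; 0 0 -170 0 1; 40 -30 -170 0 1; 80 -60 -170 0 1; 115 -88 -170 0 1; 150 -115 -170 0 1; 183 -140 -170 0 1; 216 -165 -170 0 1; 249 -190 -170 0 1; 282 -216 -170 0 1; 315 -241 -170 0 1; 348 -266 -170 0 1; 381 -292 -170 0 1; 414 -317 -170 0 1; 447 -342 -170 0 1; 480 -368 -170 0 1; 494 -379 -170 0 1; 494 -379 -170 0 1")

```text
clock: 1.82
eef_pos: [0.5593, -0.0814, 0.4008]
tcp_rot: [-3.14, -0.001, 0.351]
force: [-0.7, 0.4, -0.5]
finger_gap: 0.002
```

```bash
python3 - <<'E'
from h import *
from cell import robot
st=robot.get_state(); print(st["eef_pos"],st["tcp_rot"],st["joints"],st["finger_gap"],st["clock"],st["force"])
for n in["top","wrist","scene"]:
    s=robot.snapshot(n); cv2.imwrite(f"pics/{n}1.png",s["frame"])
E
```

```text
[ 0.55932512 -0.08138412  0.40075313] [-3.13975417e+00 -1.11296519e-03  3.50862789e-01] [-0.19953916  0.2305619   1.55420576  0.00219923  1.35683849  1.01992638] 0.0020416472153279483 1.8167 [-0.70135993  0.38125889 -0.4869953 ]
```

View pics/wrist1.png

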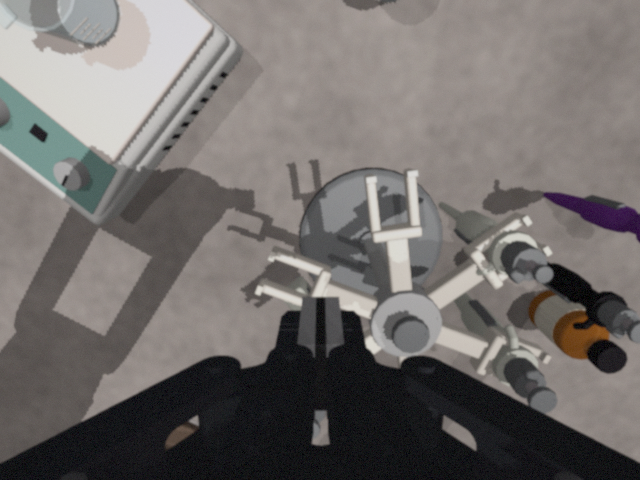

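View pics/scene1.png

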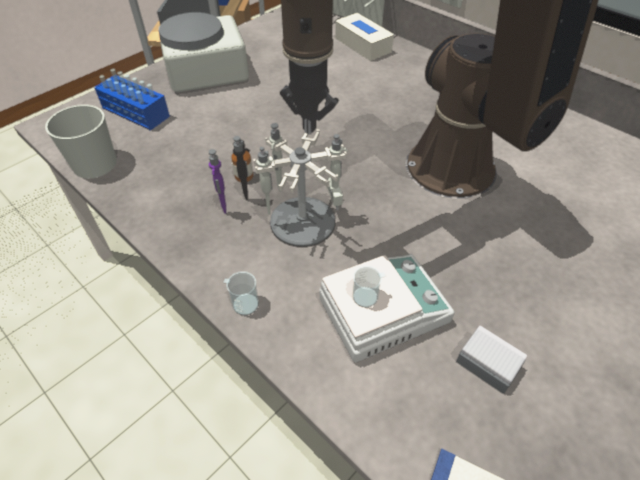

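The wrist view shows the shut fingertip at (320,300) above the gap between the empty arms at (395,205) and (295,280). The scene view shows all pipettes still in place. Checking the settled pose before lowering.

```bash
python3 - <<'E'
from h import *
from cell import robot
st=robot.get_state(); print(st["eef_pos"],st["tcp_rot"])
s=robot.snapshot("wrist")
print(proj(s,st["eef_pos"]))
for a in (27.8,88.3):
    for r in(.07,.118):
        for z in (.25,):
            print(a,r,proj(s,[.504+r*np.cos(np.radians(a)),-.1715+r*np.sin(np.radians(a)),z]))
print("cap",proj(s,[.504,-.1715,.269]))
E
```

```text
[ 0.55655597 -0.08663725  0.40091415] [-3.14143033e+00  9.30272415e-04  3.48217722e-01]
(np.float64(320.26893252259293), np.float64(321.26909646673107))
27.8 0.07 (np.float64(392.0089202029392), np.float64(237.10842522123545))
27.8 0.118 (np.float64(385.8550521968619), np.float64(171.03078863861276))
88.3 0.07 (np.float64(315.73053986849806), np.float64(292.7344313181611))
88.3 0.118 (np.float64(255.59676612440023), np.float64(270.6797399299756))
cap (np.float64(404.88195391831835), np.float64(335.7688750575673))
```

jog_arm(increments="0 0 30 0 1; 0 0 60 0 1; 0 0 90 0 1; 0 0 115 0 1; 0 0 135 0 1; 0 0 150 0 1; 0 0 160 0 1; 0 0 166 0 1; 0 0 166 0 1; 0 0 166 0 1")

```text
clock: 2.85
eef_pos: [0.5569, -0.0875, 0.2359]
tcp_rot: [3.141, -0.001, 0.346]
force: [-0.3, 0.1, -1.4]
finger_gap: -0.0
```

```bash
python3 - <<'E'
from h import *
from cell import robot
st=robot.get_state(); print(st["eef_pos"],st["tcp_rot"],st["force"],st["clock"])
s=robot.snapshot("wrist"); cv2.imwrite("pics/wrist2.png",s["frame"])
# arc rows, in tool axes of now: finger orbit about axis with spin
p=st["eef_pos"][:2]; c=np.array([.504,-.1715]); y=st["tcp_rot"][2]
X=np.array([np.cos(y),np.sin(y)]);Y=np.array([np.sin(y),-np.cos(y)])
v=p-c; print(np.linalg.norm(v),np.degrees(np.arctan2(v[1],v[0])))
for d in range(2,41,2):
    a=np.radians(-d);R=np.array([[np.cos(a),-np.sin(a)],[np.sin(a),np.cos(a)]])
    q=R@v-v; print(d,(1000*q@X).round(1),(1000*q@Y).round(1))
E
```

```text
[ 0.55689139 -0.08747024  0.23589949] [ 3.14124648e+00 -5.13822453e-04  3.46155683e-01] [-0.28687981  0.07019527 -1.36130399] 2.85
0.09928997536289938 57.81219511013446
2 2.1 2.8
4 4.1 5.6
6 6.0 8.5
8 7.7 11.5
10 9.4 14.5
12 11.0 17.6
14 12.5 20.7
16 13.8 23.9
18 15.1 27.2
20 16.2 30.5
22 17.2 33.8
24 18.1 37.1
26 18.9 40.5
28 19.5 43.9
30 20.1 47.3
32 20.5 50.8
34 20.8 54.2
36 21.0 57.7
38 21.0 61.1
40 21.0 64.6
```

View pics/wrist2.png

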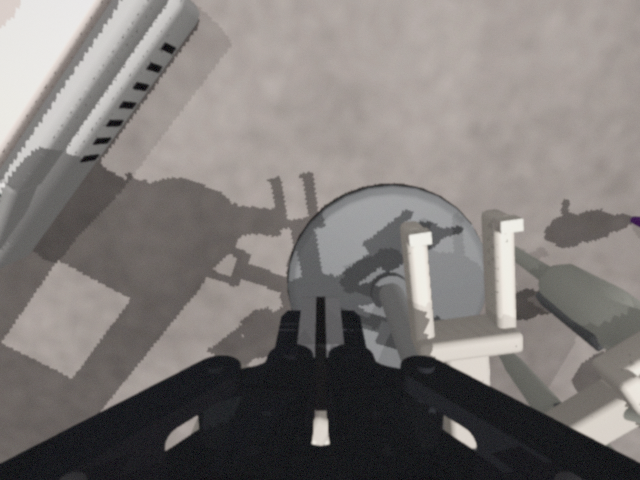

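The fingertip (320,310) is in the gap, level with the arms and left of the prong of the arm to push (420,290). No contact yet. Pushing along the arc, 40° with spin.

jog_arm(increments="2.1 2.8 2 2 1; 4.1 5.6 3 4 1; 6 8.5 3 6 1; 7.7 11.5 3 8 1; 9.4 14.5 3 10 1; 11 17.6 3 12 1; 12.5 20.7 3 14 1; 13.8 23.9 3 16 1; 15.1 27.2 3 18 1; 16.2 30.5 3 20 1; 17.2 33.8 3 22 1; 18.1 37.1 3 24 1; 18.9 40.5 3 26 1; 19.5 43.9 3 28 1; 20.1 47.3 3 30 1; 20.5 50.8 3 32 1; 20.8 54.2 3 34 1; 21 57.7 3 36 1; 21 61.1 3 38 1; 21 64.6 3 40 1")

```text
clock: 4.57
eef_pos: [0.5991, -0.1408, 0.2336]
tcp_rot: [-3.141, -0.002, -0.353]
force: [0.6, 0.6, -0.2]
finger_gap: -0.0
```

```bash
cat > look.py <<'E'
from h import *
from cell import robot
import sys
k=sys.argv[1]
st=robot.get_state(); print(st["eef_pos"],st["tcp_rot"],st["force"],st["clock"],st["joints"])
for n in("wrist","top","scene"):
    s=robot.snapshot(n); pickle.dump(s,open(n+k+".pkl","wb")); f=s["frame"]
    if n=="top": f=cv2.resize(f[180:330,200:500],(800,400),interpolation=cv2.INTER_CUBIC)
    if n=="scene": f=cv2.resize(f[90:260,190:390],(800,680),interpolation=cv2.INTER_CUBIC)[:600]
    cv2.imwrite(f"pics/{n}{k}.png",f)
st=robot.get_state()
p=st["eef_pos"][:2]; c=np.array([.504,-.1715]); y=st["tcp_rot"][2]
X=np.array([np.cos(y),np.sin(y)]);Y=np.array([np.sin(y),-np.cos(y)])
v=p-c; print(st["eef_pos"],st["force"],np.linalg.norm(v),np.degrees(np.arctan2(v[1],v[0])))
for d in range(2,41,2):
    a=np.radians(-d);R=np.array([[np.cos(a),-np.sin(a)],[np.sin(a),np.cos(a)]])
    q=R@v-v; print(d,(1000*q@X).round(1),(1000*q@Y).round(1))
E
python3 look.py 3
```

```text
[ 0.59911372 -0.14081272  0.23355639] [-3.14133684e+00 -1.84238129e-03 -3.52979830e-01] [ 0.55152438  0.63903559 -0.19654348] 4.5667 [-2.80171445e-01  4.28631210e-01  1.67833405e+00  1.41042880e-04
  1.03277129e+00  1.64353231e+00]
[ 0.59883132 -0.14077535  0.23318236] [-0.1823044   1.0687328  -0.22224504] 0.09968442438088272 17.951943397617377
2 2.1 2.8
4 4.1 5.6
6 6.0 8.5
8 7.8 11.5
10 9.5 14.6
12 11.1 17.7
14 12.5 20.8
16 13.9 24.0
18 15.1 27.3
20 16.3 30.6
22 17.3 33.9
24 18.2 37.2
26 19.0 40.6
28 19.7 44.0
30 20.2 47.5
32 20.6 50.9
34 20.9 54.4
36 21.1 57.9
38 21.2 61.4
40 21.1 64.8
```

View pics/top3.png

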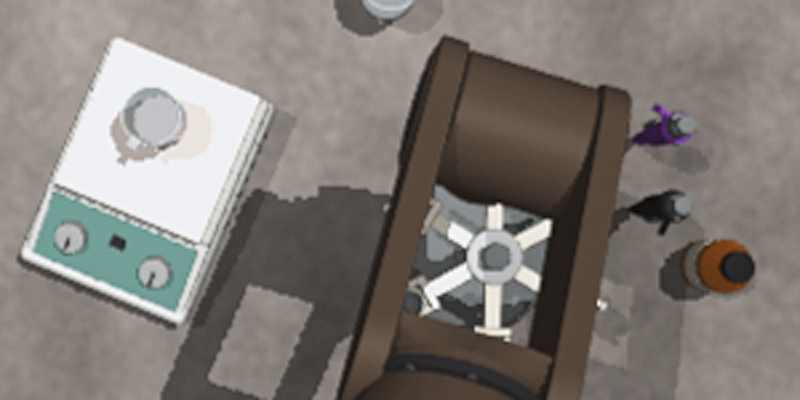

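View pics/scene3.png

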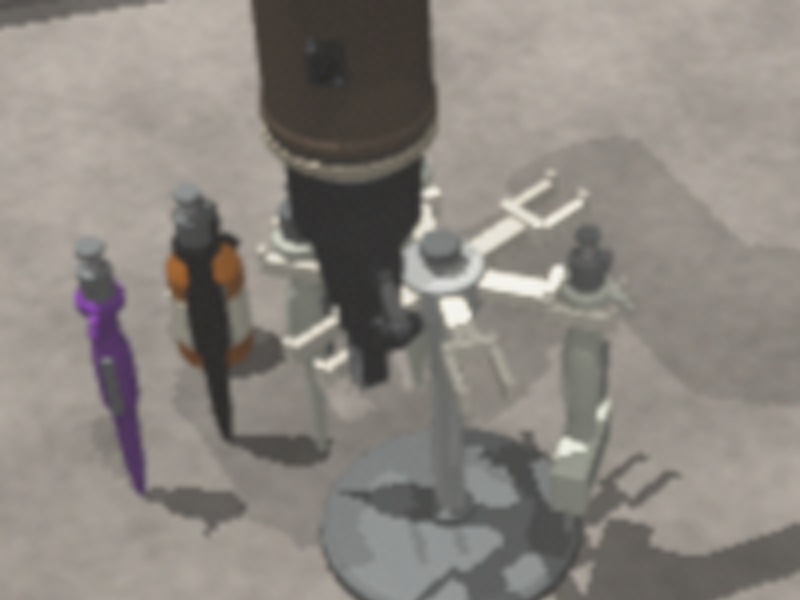

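View pics/wrist3.png

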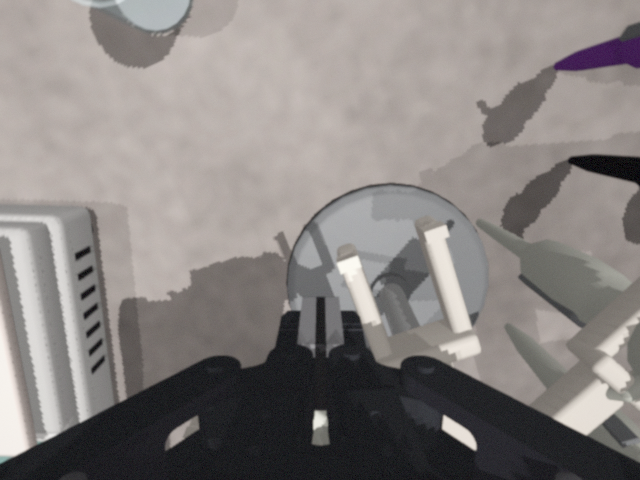

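The top view shows the head turned about 29° (multichannel collar now at crop (418,298)), with the pipettes hanging and the foot unmoved. Next, another 40°.

jog_arm(increments="2.1 2.8 0 2 1; 4.1 5.6 0 4 1; 6 8.5 0 6 1; 7.8 11.5 0 8 1; 9.5 14.6 0 10 1; 11.1 17.7 0 12 1; 12.5 20.8 0 14 1; 13.9 24 0 16 1; 15.1 27.3 0 18 1; 16.3 30.6 0 20 1; 17.3 33.9 0 22 1; 18.2 37.2 0 24 1; 19 40.6 0 26 1; 19.7 44 0 28 1; 20.2 47.5 0 30 1; 20.6 50.9 0 32 1; 20.9 54.4 0 34 1; 21.1 57.9 0 36 1; 21.2 61.4 0 38 1; 21.1 64.8 0 40 1")

```text
clock: 6.38
eef_pos: [0.5962, -0.2087, 0.2329]
tcp_rot: [-3.141, -0.001, -1.05]
force: [0.9, -0.4, -0.9]
finger_gap: 0.001
```

```bash
python3 look.py 4
```

```text
[ 0.59616619 -0.20868787  0.23289574] [-3.14097189e+00 -6.98273551e-04 -1.04954974e+00] [ 0.91099642 -0.4396803  -0.8812269 ] 6.3833 [-3.84742286e-01  4.52412379e-01  1.63987254e+00  6.66860620e-05
  1.04837522e+00  2.23557031e+00]
[ 0.5959646  -0.2086506   0.23272618] [-0.00675128  0.46430315  0.14427548] 0.09918495348521007 -21.997047743063447
2 2.1 2.8
4 4.1 5.6
6 6.0 8.5
8 7.7 11.5
10 9.4 14.5
12 11.0 17.6
14 12.5 20.7
16 13.8 23.9
18 15.1 27.1
20 16.2 30.4
22 17.2 33.7
24 18.1 37.1
26 18.9 40.4
28 19.6 43.8
30 20.1 47.2
32 20.5 50.7
34 20.8 54.1
36 21.0 57.6
38 21.1 61.0
40 21.0 64.5
```

View pics/top4.png

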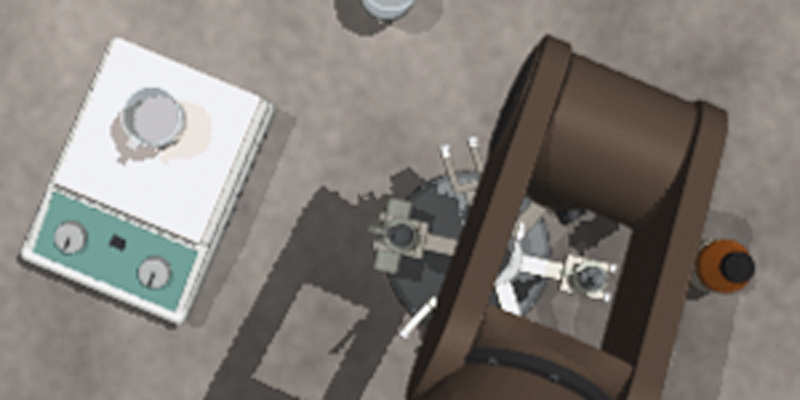

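View pics/scene4.png

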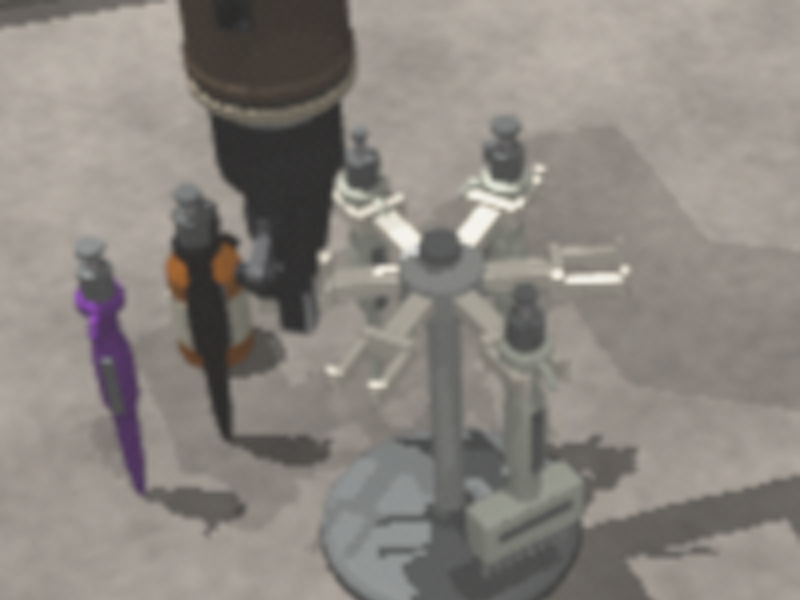

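View pics/wrist4.png

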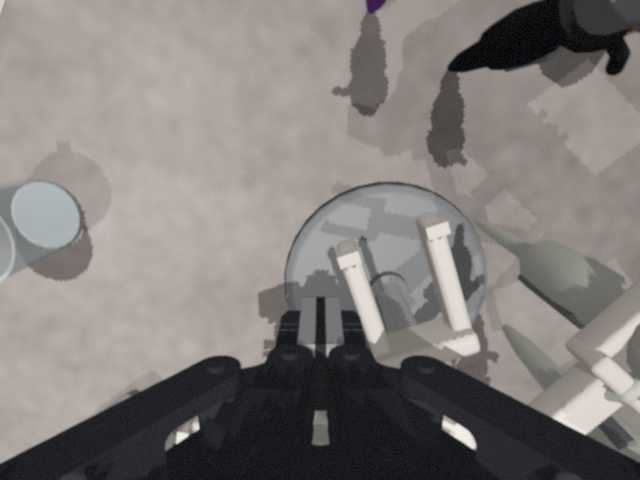

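```bash
python3 - <<'E'
from h import *
s=pickle.load(open("top4.pkl","rb"))
P=lambda x,y,z:onz(s,200+x/2.6667-.3,180+y/2.6667-.3,z)
c=np.array([.504,-.1715])
for n,q in dict(multi=(402,233),L=(592,276)).items():
    v=P(*q,.296)[:2]-c; print(n,np.linalg.norm(v),np.degrees(np.arctan2(v[1],v[0])))
v=P(459,142,.25)[:2]-c; print("empty3",np.linalg.norm(v),np.degrees(np.arctan2(v[1],v[0])))
s=pickle.load(open("scene4.pkl","rb"))
v=onz(s,190+525/4,90+295/4,.296)[:2]-c; print("multi scene",v,np.degrees(np.arctan2(v[1],v[0])))
E
```

```text
multi 0.09446209318030795 77.3967602241539
L 0.09028113184966127 -100.75053098767351
empty3 0.11657487774574053 17.297419126623694
multi scene [0.02417331 0.09603091] 75.87081250119432
```

The multichannel arm is now at about 77° against a 71° target. Everything still hangs, and the foot block faces the hotplate. I'll push 6° more, then back off along the arc.

jog_arm(increments="1 1.4 0 1 1; 2.1 2.8 0 2 1; 3.1 4.2 0 3 1; 4.1 5.6 0 4 1; 5 7.1 0 5 1; 6 8.5 0 6 1; 6 8.5 0 6 1; 6 8.5 0 6 1; 5 7.1 0 5 1; 3.1 4.2 0 3 1; 0 0 0 0 1; -2.3 -2.7 0 -2 1; -4.5 -5 0 -4 1; -4.5 -5 0 -4 1")

```text
clock: 7.7
eef_pos: [0.5982, -0.2016, 0.2323]
tcp_rot: [-3.142, 0.0, -0.976]
force: [0.7, 0.4, -0.7]
finger_gap: -0.003
```

```bash
python3 look.py 5 | head -3
```

```text
[ 0.59818655 -0.2015919   0.23227384] [-3.14154281e+00  1.89811376e-04 -9.76241467e-01] [ 0.73599838  0.3636604  -0.74757524] 7.7 [-3.73158198e-01  4.52999235e-01  1.64055408e+00  1.71613484e-04
  1.04816740e+00  2.17379393e+00]
[ 0.59803198 -0.20228525  0.23227046] [-0.36056678 -0.09853877  0.10311356] 0.09894314268431051 -18.127993654161376
```

View pics/wrist5.png

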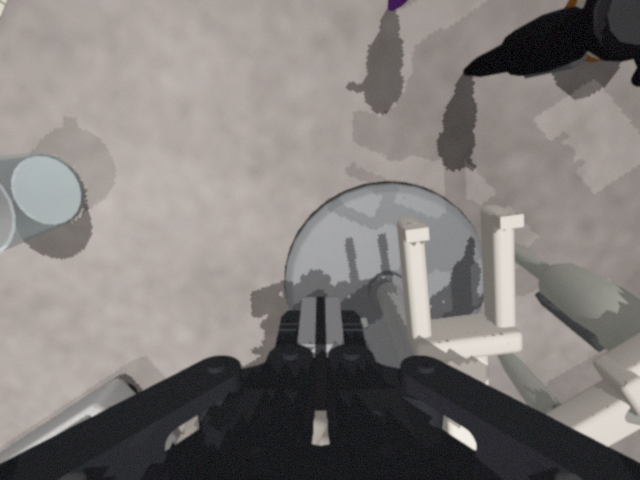

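View pics/top5.png

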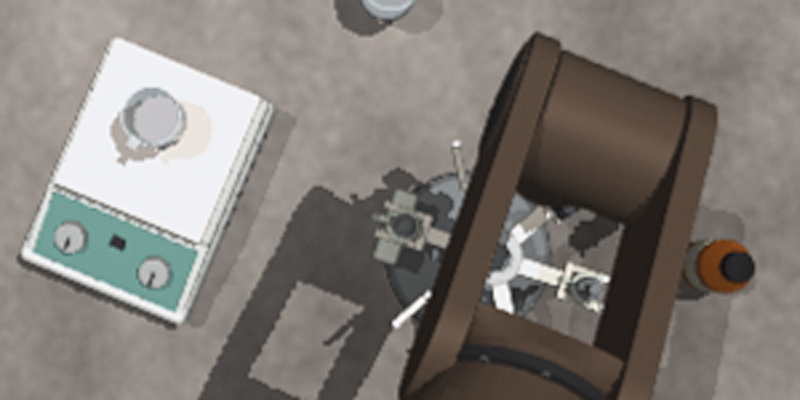

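The fingertip is free of the prong, with a visible gap between (345,320) and (405,290). Rising straight up, then moving away to unblock the top camera.

jog_arm(increments="0 0 -10 0 1; 0 0 -25 0 1; 0 0 -50 0 1; 0 0 -85 0 1; 0 0 -120 0 1; 0 0 -150 0 1; 0 0 -170 0 1; 0 0 -170 0 1; -10 30 -170 0 1; -20 60 -170 0 1; -30 90 -170 0 1; -40 120 -170 0 1; -50 150 -170 0 1; -60 180 -170 0 1; -70 210 -170 0 1; -80 240 -170 0 1; -90 270 -170 0 1; -100 300 -170 0 1; -100 300 -170 0 1; -100 300 -170 0 1")

```text
clock: 9.52
eef_pos: [0.2919, -0.2868, 0.4028]
tcp_rot: [-3.141, -0.001, -0.983]
force: [0.4, -0.6, 0.3]
finger_gap: 0.001
```

```bash
python3 look.py 6 | head -3
```

```text
[ 0.29193596 -0.28680138  0.40275019] [-3.14149170e+00 -8.43409474e-04 -9.82912492e-01] [ 0.44142669 -0.63171448  0.3496009 ] 9.5167 [-8.50622732e-01 -2.64501881e-02  1.84315746e+00 -1.15246519e-05
  1.32403602e+00  1.70308886e+00]
[ 0.29376452 -0.28637241  0.40242451] [0.28387619 0.16572452 0.14656915] 0.23957175346987697 -151.34786191174274
```

View pics/top6.png

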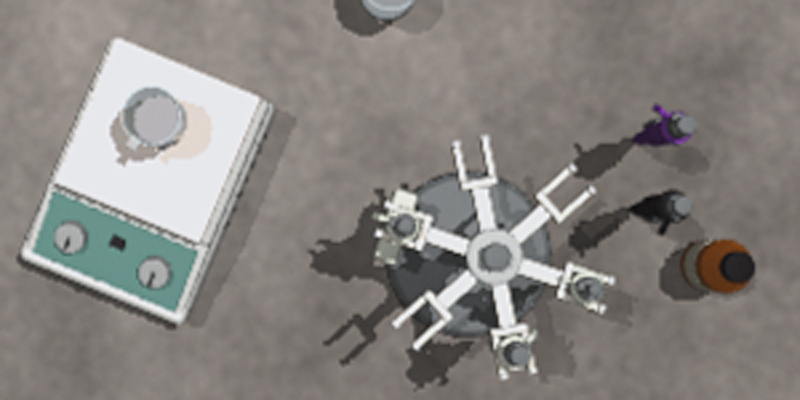

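View pics/scene6.png

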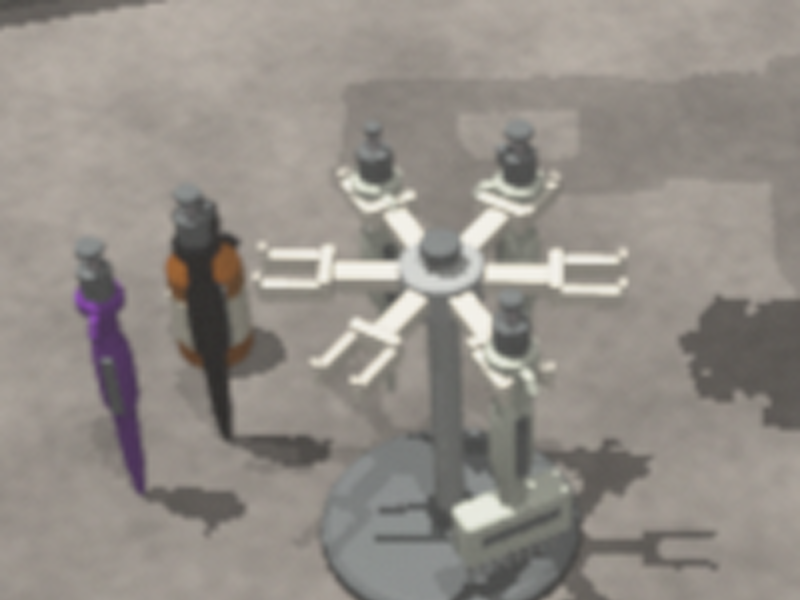

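```bash
python3 - <<'E'
from h import *
s=pickle.load(open("top6.pkl","rb"))
P=lambda x,y,z:onz(s,200+x/2.6667-.3,180+y/2.6667-.3,z)
c=P(495,257,.269)[:2];t=np.array([.619,.1705])
for n,q,o in [("e3",(472,140),60),("e2",(584,180),120),("e1",(405,335),-60)]:
    v=P(*q,.25)[:2]-c; a=np.degrees(np.arctan2(v[1],v[0]))+o; d=np.array([np.cos(np.radians(a)),np.sin(np.radians(a))]);w=t-c
    print(n,np.linalg.norm(v).round(3),a.round(1),"offset mm",1000*(d[0]*w[1]-d[1]*w[0]))
v=P(404,224,.296)[:2]-c;print(np.degrees(np.arctan2(v[1],v[0])))
a=pickle.load(open("top0.pkl","rb"))["frame"];d=cv2.absdiff(a,s["frame"]).max(2)
for n,(x,y,w,h) in dict(foot=(300,240,30,30),beaker=(330,155,35,35),bottle=(455,262,35,35),tip=(140,245,55,40),pb=(240,205,40,40),decoys=(430,215,35,50)).items(): print(n,(d[y:y+h,x:x+w]>40).sum())
E
```

```text
e3 0.116 70.7 offset mm 3.517490804237883
e2 0.118 70.8 offset mm 3.0042102496663228
e1 0.115 72.6 offset mm -8.11588557938203
71.58395468348974
foot 0
beaker 0
bottle 0
tip 0
pb 0
decoys 0
```

The arm's line passes within about 8 mm of the plate's middle, and the other objects are unchanged. Handing in.

```bash
python3 -c "
from cell import robot
print(robot.hand_in())"
```

```text
the job is handed in; nothing more can be done
None
```

The multichannel arm now points at the middle of the heating plate, and I handed the job in at about 9.6 s of the 45 s allowed. With the fingers shut, I lowered the fingertip into the gap between the two empty arms. I pushed one of them clockwise by about 77°, backed off, rose straight up and moved clear.

**Aim:** the last top picture puts the multichannel arm at about 71–72°, against a target of 71.2°. Its line passes about 3–8 mm from the plate's middle, where 40 mm is allowed. The three empty arms gave slightly different readings (+3.5, +3.0 and −8 mm).

**Pipettes:** all three are still in their forks in the last pictures. I judged this by eye.

**Other objects:** beakers, bottle, tip box and the look-alike pipettes show no pixel change from the first picture. The stand looks unmoved by eye and its hub is at the same pixel. My pixel check there covered only a patch beside the foot, so it adds little.

**Forces:** in the readings after each move, forces stayed under about 1.5 N. I did not sample forces during the moves.

No check failed. The plate's measured edges came out slightly uneven (181 mm against about 172 mm), so its middle is uncertain by a few millimetres.

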